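# Measure a shoe brush on the stall's sprung measuring board

### The arm

A 7-joint arm with a two-finger parallel gripper is mounted at the origin on the work surface. World frame = base frame: x ahead of the robot, y to its left, z up, the work surface at z = 0. Lengths are in m, angles in rad, forces in N, time in s.
With the tool pointing down it reaches from about 0.425 to 0.925 m from the base axis. Payload 6.8 kg.
Tool frame: the origin (TCP) lies at the very end of the fingers, on their centre line; the grasp point (between the pads) lies 19 mm behind it; z points along the fingers, x is the direction in which the jaws open and shut, and the axes are right-handed (so a half turn about z gives the same grasp; the last joint's range is limited). The gripper opens to 85 mm and grips with 20 to 120 N. Pads are 22 mm wide; open, the fingers measure 114 mm over their backs; the gripper's body (76 mm by 85 mm) begins 54 mm behind the grasp point. The pads swing forward as they close: fully open they stand 13 mm farther back than shut.
Start: joints at [-1.234, 0.477, 0.022, 1.555, -0.011, 1.109, -0.083], TCP at [0.29, 0.609, 0.231] pointing down, gripper open.
Joint ranges: [-2.96, 2.96], [-0.34, 2.1], [-1.41, 1.46], [0.24, 2.44], [-1.37, 4.51], [0.17, 1.92], [-2.96, 2.96]. Speed limits (rad/s): [2.39, 2.39, 3.14, 3.14, 3.14, 3.14, 3.14].

### API

Orientations are given as a unit quaternion [x, y, z, w].
In Python, from plant import r, cams gives the robot as it stands.
- The arm moves only by the shell command python3 -m crank 'ROWS' [FORCE]. ROWS is JSON, a list of rows, each an object of numbers: "gripper": the closure in counts, from 0 (fully open) to 255 (shut); "tx", "ty", "tz": the shift along the tool's x, y, z in m; "yaw": the turn about the tool's z in degrees. A call has 1 to 12 rows; each row is the pose to reach, as a shift and turn from the pose commanded when the call began, along the tool's axes at that moment; what a row does not reach only later rows make up. A row lasts 1/10 s, in which the tool goes at most 50 mm and 8.59 degrees, less where a joint would pass 70% of its speed; a pose out of reach is approached as far as the arm can. A call with a gripper value outside its range is refused whole. The fingers move at their own pace and stop on an object; FORCE is the grip in N (left out, the last holds). Time passes only in rows, so rows that repeat a pose let the fingers close. It gives the time, the measured TCP pose, the force and the opening at its end, in the units of the state.
- r.get_state(): the state, without advancing time (a new reading comes with each control period).
- cams.snapshot(name): name is "side" or "top"; returns a dict with "color" (400x640x3 uint8, red, green, blue), "range_z" (400x640 float32, m along the optical axis (not along the pixel's ray), 0 where there is no reading), "fovy" (degrees; the focal length in pixels is half the picture's height over the tangent of half this angle, whatever the lens; pixels are square), "cx", "cy" (the principal point, pixels), "extrinsics" (4x4, takes a point from camera to world coordinates). Camera axes: x right, y down, z forward; pixel columns grow to the right and rows downward; lengths in m; the calibration is good to about 2 mm. A picture is of the moment at which its call begins.
- r.hand_in(): hands the job in, once; it reports no verdict.
The state is a dict: "time_s": time; "joint_pos": joint angles; "qd": joint speeds; "effort": joint torques, N m; "tool_pos": TCP position; "eef_rot": TCP orientation; "contact_force": force on the tool from outside, world axes, zero at the start; "torque": the same for the moment, N m; "gripper_width": finger opening in m.
Only numpy, scipy, OpenCV 4.12 (cv2) and the standard library are available. Lean on these libraries where they do the work, as an engineer would, in place of code of your own. Each camera call takes 0.05 s, during which the arm holds its last target. There are 200 camera calls.

### The job

A customer wants to know how long the big shoe brush is: lay it bristles down in the channel of the measuring board, squarely and with one end up against the steel stop, and let go of it. Then pull the board's sprung slide out by its upright grip until the pointer is level with the free end of the brush, and keep it there: the program finishes while still holding the slide, so that the length can be read. Leave everything else on the counter where it is.

Things in the scene. Friction and masses are not known exactly. Their poses are not given: they have to be found in the camera images.
- gauge: measuring board fixed to the counter: white laminate, 440 x 170 x 12 thick. Origin under the board, below the stop's working face, at mid-width; x points along the board away from the robot, y to the left, z up. It spans x -250 to +190, y -85 to +85; top at z = 12. Channel and stop on its -y side, slide and grey housing (x -5 to +185, y +25 to +75, up to z = 52) on its +y side
- stop (a point): foot of the stop's working face, on the channel's centre line, at board x 0, y -45, z 12. The stop is a steel plate 8 thick (x 0 to 8), 70 wide (y -80 to -10), 42 high above the board; its working face looks to -x. From it the channel runs 200 towards -x, between two aluminium rails 60 apart inside, 6 high, 4 thick
- slide: sprung slide: flat steel bar running out of the housing along the board's -x at y = +50. Origin on its centre line under the grip, at the level of the board's top; axes parallel to the board's. At rest the origin is at board x = -60; it pulls out by up to 150 towards -x against a spring (3.6 N at rest, plus 0.45 N per 10 mm) and springs back when let go
- grip (a point): middle of the slide's upright black grip, 50 above the slide's origin. The grip is 16 along x, 34 along y, and stands from 20 to 66 above the slide's origin on a steel foot 26 x 36 (10 to 20 above it)
- pointer (a point): tip of the slide's pointer, a steel arm 4 wide and 5 high that runs from the grip's foot towards the channel (-y). In the slide's frame the tip is at x 0, y -57, z +12.5: same x as the grip's centre
- brush: shoe brush to be measured, the larger of two: 180 long (x) x 52 wide (y) x 47 high, dark wooden back (25 to 47 above the underside), square-cut ends, over black bristles (a stiff block 152 x 44); 100 to 250 g. Origin under its centre, z up. Both ends are alike. With an end on the stop its origin is at board x -90, y -45, z 12
- nailbrush: small nail brush, 95 x 40 x 29, white bristles, wooden back; not the brush to be measured. Origin under its centre
- carton: plain brown cardboard carton, 110 x 75 x 60. Origin under its centre
- cup: small earthenware cup, 56 across, 50 high, standing on the measuring board behind the stop (nominally at x +100, y -45 in the board's frame). Origin under its centre
- mug: earthenware mug, 80 across, 90 high. Origin under its centre
- vase: blue ceramic vase, 86 across at the belly, 140 high. Origin under its centre
- jar: glass jar with steel cap, 68 across, 85 high. Origin under its centre
Mind the look-alikes: they are no part of the job. What is shaped like the brush but green, pink or white is not meant.

How it is judged:
By the outcome, as a careful person would: the job done as asked, in the order asked, and still so for the second after the job is handed in, while the arm keeps its last pose, push and grip.
It also fails if it takes over 45 s, if anything falls off the work surface, if the arm or the gripper's body presses on something with over 40 N, if the wrist force passes 120 N, or if a joint passes its speed limit or range.

## Working session

There is one attempt and no reset: what is moved stays moved. The work goes in short steps, Python scripts to look and compute and a shell command to move; the robot and the scene stay as the last step left them, time stands still between calls to the robot, and variables do not carry over. Pictures are saved under pics/ and viewed, about 8 in all and at most 12, crops included, and the job is handed in when it is done.

```bash
ls; mkdir -p pics
cat > h.py <<'E'
import numpy as np, cv2
from plant import r, cams
def snap(n):
    s=cams.snapshot(n); cv2.imwrite(f'pics/{n}_{int(r.get_state()["time_s"]*100)}.png',s['color'][:,:,::-1])
    np.savez(f'/tmp/{n}.npz',**{k:np.array(v) for k,v in s.items()}); return s
def pt(s,u,v,z=None):
    """world point of pixel by depth, or by intersection with plane z"""
    f=200/np.tan(np.radians(float(s['fovy']))/2); d=np.array([(u-float(s['cx']))/f,(v-float(s['cy']))/f,1.]); T=np.array(s['extrinsics'])
    k=s['range_z'][int(round(v)),int(round(u))] if z is None else (z-T[2,3])/(T[:3,:3]@d)[2]
    return T[:3,:3]@(d*k)+T[:3,3]
E
python3 - <<'E'
from h import *
for n in('top','side'):
    s=snap(n);print(n,s['fovy'],s['cx'],s['cy'],np.round(s['extrinsics'],3).tolist())
print({k:np.round(v,3).tolist() for k,v in r.get_state().items()})
E
ls pics
```

```text
pics
top 45.34418637974949 320.60090453818134 196.35154703604212 [[-0.017, -0.991, 0.134, 0.319], [-1.0, 0.017, -0.001, -0.109], [-0.001, -0.134, -0.991, 1.789], [0.0, 0.0, 0.0, 1.0]]
side 42.2239738376471 320.3303936027224 206.82265336358785 [[-0.998, -0.028, 0.051, 0.447], [-0.058, 0.565, -0.823, 1.392], [-0.006, -0.825, -0.565, 1.139], [0.0, 0.0, 0.0, 1.0]]
{'time_s': 0.1, 'joint_pos': [-1.234, 0.478, 0.022, 1.556, -0.011, 1.109, -0.083], 'qd': [-0.001, -0.002, 0.002, -0.002, -0.001, 0.001, 0.0], 'effort': [0.004, -59.776, 1.613, -28.195, 0.013, 0.005, -0.0], 'tool_pos': [0.29, 0.609, 0.23], 'eef_rot': [0.846, 0.534, -0.001, 0.0], 'contact_force': [-1.005, 0.464, -0.171], 'torque': [0.008, -0.041, -0.017], 'gripper_width': 0.085}
side_10.png
top_5.png
```

View pics/top_5.png

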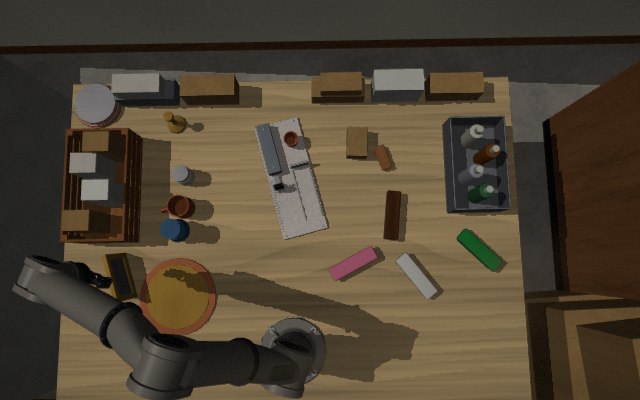

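View pics/side_10.png

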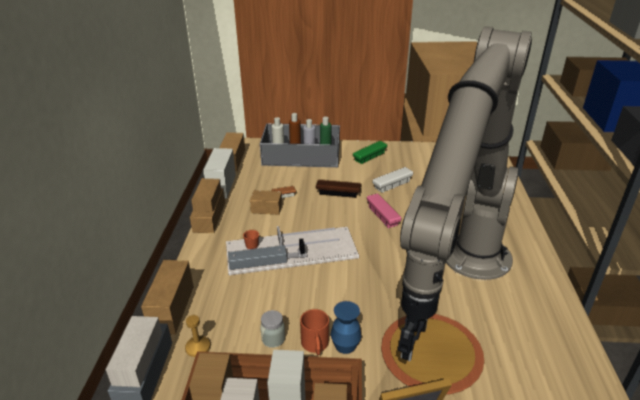

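The top picture shows the brush, dark and lying on the counter, at about (392,215). The board's centre is at about (291,178), with the stop at about (299,164), the black grip at about (279,184), the cup at (291,138) and the nailbrush at (384,157). The robot base is at about (293,350). I'll enlarge that area next.

Run:
```python
import cv2,numpy as np
a=cv2.imread('pics/top_5.png')[110:250,240:410]; cv2.imwrite('pics/c1.png',cv2.resize(a,None,fx=4,fy=4,interpolation=cv2.INTER_CUBIC))
b=cv2.imread('pics/side_10.png')[170:280,215:375]; cv2.imwrite('pics/c2.png',cv2.resize(b,None,fx=5,fy=5,interpolation=cv2.INTER_CUBIC))
```

```text
(no output)
```

View pics/c1.png

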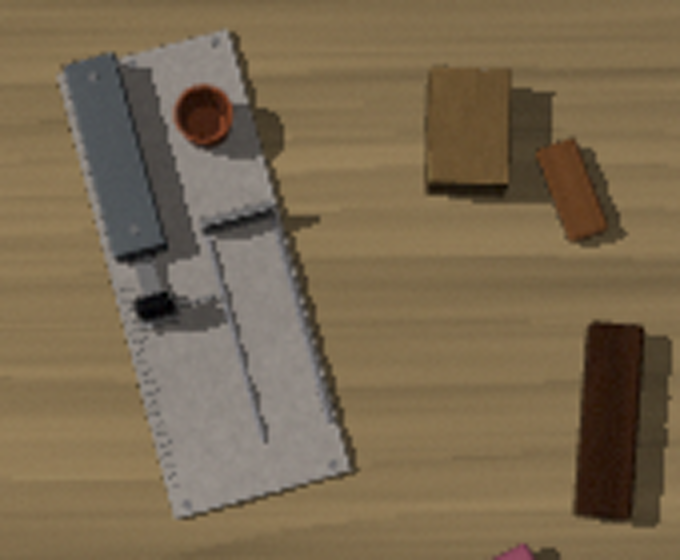

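View pics/c2.png

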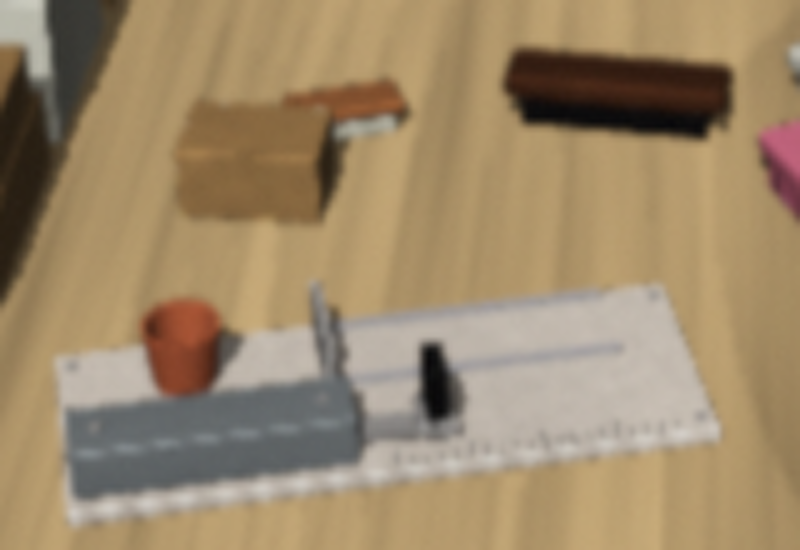

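The top crop shows board corners at about (62,70), (232,32), (354,470) and (180,518), and brush top corners at (590,323), (644,327), (632,521) and (575,515). The grip top is at about (155,303). The side crop shows the brush standing on its bristles, with its back edge running from (507,85) to (727,105). The grip top is at (432,345).

```bash
cat >> h.py <<'E'
def cloud(s):
    f=200/np.tan(np.radians(float(s['fovy']))/2); v,u=np.mgrid[:400,:640]; k=np.array(s['range_z'])
    P=np.stack([(u-float(s['cx']))/f*k,(v-float(s['cy']))/f*k,k],-1); T=np.array(s['extrinsics']); return P@T[:3,:3].T+T[:3,3]
def rect(Q):
    (c,wh,_)=R=cv2.minAreaRect((Q[:,:2]*1000).astype(np.float32)); b=cv2.boxPoints(R); e=max(b[1]-b[0],b[2]-b[1],key=np.linalg.norm)
    return np.round(c,1),np.round(wh,1),np.degrees(np.arctan2(e[1],e[0]))%180
E
python3 - <<'E'
from h import *
S={n:dict(np.load(f'/tmp/{n}.npz')) for n in('top','side')}
t=S['top'];q=lambda u,v,s,k,u0,v0:(u0+(u+.5)/k-.5,v0+(v+.5)/k-.5)
T=lambda u,v,z:pt(t,240+(u+.5)/4-.5,110+(v+.5)/4-.5,z)
Sd=lambda u,v,z:pt(S['side'],215+(u+.5)/5-.5,170+(v+.5)/5-.5,z)
def show(name,P):
    P=np.array(P)*1000; print(name,np.round(P[:,:2]).tolist(),'mean',P.mean(0).round(1))
show('board top',[T(*p,.012) for p in[(62,70),(232,32),(354,470),(180,518)]])
show('board side',[Sd(*p,.012) for p in[(55,358),(660,290),(718,432),(68,515)]])
show('brush top',[T(*p,.047) for p in[(590,323),(644,327),(632,521),(575,515)]])
show('brush side top',[Sd(*p,.047) for p in[(515,50),(730,67),(727,105),(507,85)]])
show('grip',[T(155,303,.078),Sd(432,345,.078)])
for n in S:
    C=cloud(S[n]); x,y,z=C[...,0],C[...,1],C[...,2]
    c=np.array(T(610,421,.047)); m=(np.hypot(x-c[0],y-c[1])<.12)&(z>.03)&(z<.08)&(S[n]['range_z']>0)
    print(n,'brush',m.sum(),rect(C[m]),np.percentile(z[m],[5,50,95]).round(4))
    g=np.array(T(155,303,.078)); m=(np.hypot(x-g[0],y-g[1])<.03)&(z>.045);print('grip',m.sum(),C[m].mean(0).round(4),z[m].max(), rect(C[m]))
    b=np.array(T(207,270,.012)); m=(np.hypot(x-b[0],y-b[1])<.26)&(z>.007)&(z<.018); print('board',m.sum(),rect(C[m]),np.median(z[m]))
    m=(np.hypot(x-T(240,219,.05)[0],y-T(240,219,.05)[1])<.045)&(z>.035); print('stop',m.sum(),rect(C[m]),z[m].max())
E
```

```text
board top [[831.0, 134.0], [865.0, -28.0], [444.0, -137.0], [402.0, 25.0]] mean [635.5  -1.6  12. ]
board side [[868.0, -20.0], [445.0, -121.0], [403.0, 37.0], [826.0, 143.0]] mean [635.7   9.9  12. ]
brush top [[573.0, -356.0], [568.0, -406.0], [391.0, -388.0], [397.0, -336.0]] mean [ 482.2 -371.4   47. ]
brush side top [[567.0, -392.0], [394.0, -375.0], [397.0, -318.0], [570.0, -339.0]] mean [ 482.2 -356.2   47. ]
grip [[593.0, 41.0], [596.0, 36.0]] mean [594.5  38.7  78. ]
top brush 701 (array([ 483.3, -371. ]), array([ 52.9, 180.1]), np.float32(174.14062)) [0.0398 0.0473 0.0541]
grip 53 [0.5914 0.0431 0.0737] 0.08486369632212121 (array([593.3,  43.7]), array([17.1, 33. ]), np.float32(107.0542))
board 3965 (array([636.2,  -2.2]), array([511.6, 507.3]), np.float32(81.3401)) 0.011817961365537588
stop 60 (array([678.8, -32.3]), array([10.6, 69.4]), np.float32(105.426636)) 0.0598363354148177
side brush 430 (array([ 483.2, -368.8]), array([ 75.2, 179.9]), np.float32(174.03232)) [0.0322 0.0444 0.0499]
grip 71 [0.5929 0.053  0.0672] 0.08124674058755788 (array([593.5,  47.6]), array([16. , 43.1]), np.float32(102.81736))
board 2631 (array([642.5,   6. ]), array([432.9, 466.5]), np.float32(161.54422)) 0.011866157390033605
stop 48 (array([678.6, -27.4]), array([ 8.2, 69.3]), np.float32(103.322395)) 0.05786059074488259
```

Run:
```python
from h import *
S={n:dict(np.load(f'/tmp/{n}.npz')) for n in('top','side')}
for n,s in S.items():
    hsv=cv2.cvtColor(s['color'],cv2.COLOR_RGB2HSV); C=cloud(s)
    w=((C[...,0]>.38)&(C[...,0]<.9)&(C[...,1]>-.17)&(C[...,1]<.18)&(hsv[...,1]<60)).astype(np.uint8)
    w=cv2.morphologyEx(w,cv2.MORPH_OPEN,np.ones((2,2)))
    L,lab,st,_=cv2.connectedComponentsWithStats(w); k=1+np.argmax(st[1:,4]); v,u=np.where(lab==k)
    h=cv2.convexHull(np.c_[u,v].astype(np.float32))[:,0]
    P=np.array([pt(s,a,b,.012) for a,b in h]); print(n,'board by colour plane',rect(P))
    D=C[lab==k]; print('  z>9mm depth',rect(D[(D[:,2]<.02)]))
    # dark brush by colour
    m=((hsv[...,2]<75)&(C[...,0]>.37)&(C[...,0]<.6)&(C[...,1]>-.43)&(C[...,1]<-.31)).astype(np.uint8)
    L,lab,st,_=cv2.connectedComponentsWithStats(m); k=1+np.argmax(st[1:,4]); v,u=np.where(lab==k); print('brush px',u.min(),u.max(),v.min(),v.max())
    d=C[lab==k]; print('  depth y range by colour',np.percentile(d[:,1],[2,98]),d[:,2].min(),d[:,2].max(), 'plane far edge',pt(s,u.mean(),v.min(),.047))
    # board plane check
    for nm,(a,b) in {'grip':(.593,.044),'brush':(.483,-.371)}.items():
        m=(np.hypot(C[...,0]-a,C[...,1]-b)<(.03 if nm=='grip' else .09))&(C[...,2]>.03); v,u=np.where(m); print(nm,'depth-mask px',u.min(),u.max(),v.min(),v.max(), 'topmost z',np.sort(C[...,2][m])[-8:].round(3))
```

```text
top board by colour plane (array([ 6.348e+02, -6.000e-01]), array([446.6, 170. ]), np.float32(14.514016))
  z>9mm depth (array([632.5,  -1.3]), array([441.5, 170.6]), np.float32(14.556466))
brush px 384 406 190 240
  depth y range by colour [-0.42486281 -0.3424365 ] -0.011097901585612302 0.058301492291656265 plane far edge [ 0.57375319 -0.3815924   0.047     ]
grip depth-mask px 273 286 180 191 topmost z [0.082 0.082 0.083 0.083 0.084 0.084 0.084 0.085]
brush depth-mask px 383 400 191 239 topmost z [0.057 0.057 0.058 0.058 0.058 0.058 0.058 0.058]
side board by colour plane (array([635.7,  -4.7]), array([437.5, 225.1]), np.float32(14.244541))
  z>9mm depth (array([634.9, -12.9]), array([443.3, 223.7]), np.float32(14.335453))
brush px 317 360 181 196
  depth y range by colour [-0.38187887 -0.33305871] -0.0036520928747239 0.05411128055020242 plane far edge [ 0.48366686 -0.38573712  0.047     ]
grip depth-mask px 298 306 238 255 topmost z [0.08  0.08  0.08  0.08  0.081 0.081 0.081 0.081]
brush depth-mask px 316 360 179 192 topmost z [0.051 0.052 0.052 0.053 0.053 0.053 0.053 0.054]
```

```bash
cat >> h.py <<'E'
def proj(s,P):
    f=200/np.tan(np.radians(float(s['fovy']))/2); T=np.array(s['extrinsics']); c=T[:3,:3].T@(np.array(P)-T[:3,3])
    return np.round([f*c[0]/c[2]+float(s['cx']),f*c[1]/c[2]+float(s['cy'])],1)
E
python3 - <<'E'
from h import *
s=dict(np.load('/tmp/top.npz'));d=dict(np.load('/tmp/side.npz'))
for P in [(.29,.609,.23),(0,0,0),(0,.1,0)]: print(P,proj(s,P),proj(d,P))
a=s['color'][230:400,60:220,::-1];b=d['color'][280:395,340:500,::-1]
def mk(im,T,u0,v0):
    k=4;im=cv2.resize(im,None,fx=k,fy=k,interpolation=cv2.INTER_CUBIC);u,v=proj(T,(.29,.609,.23));cv2.drawMarker(im,(int((u-u0+.5)*k),int((v-v0+.5)*k)),(0,255,0),cv2.MARKER_CROSS,16,1);return im[:460,:395]
A=mk(d['color'][290:400,360:460,::-1],d,360,290);B=mk(s['color'][230:330,60:160,::-1],s,60,230)
H=min(len(A),len(B));cv2.imwrite('pics/tip.png',np.hstack([A[:H],B[:H]]))
E
```

```text
(0.29, 0.609, 0.23) [ 98.1 274.1] [413.4 347.4]
(0, 0, 0) [292.5 350.8] [476.5 255.6]
(0, 0.1, 0) [264.8 351.3] [482.4 275.3]
```

View pics/tip.png

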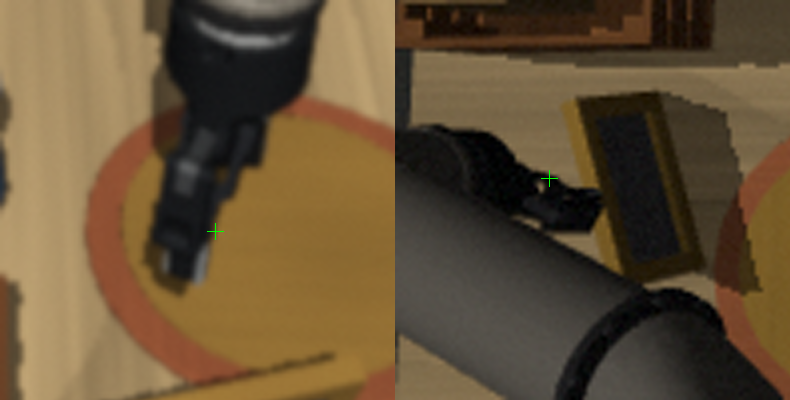

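In the side view the midpoint of the two fingertips (185,275) and (228,190) agrees with the projected TCP. The top view hides one finger. Side and top still differ by about 10 mm in y, so I'll settle that with the gripper itself near the brush.

```bash
cat >> h.py <<'E'
from scipy.spatial.transform import Rotation as Ro
def go(p,ang):
    """tool shift/yaw to world p (m) with tool x at world heading ang (deg, mod 180)"""
    s=r.get_state(); R=Ro.from_quat(s['eef_rot']).as_matrix(); d=R.T@(np.array(p)-s['tool_pos'])
    h=np.degrees(np.arctan2(R[1,0],R[0,0])); w=(ang-h+90)%180-90
    print('tx ty tz',d.round(4),'yaw',round(-w,2),'| pos',np.round(s['tool_pos'],4),'head',round(h,2),'tilt',R[:,2].round(3),'F',np.round(s['contact_force'],1),'w',round(s['gripper_width'],4),'t',s['time_s'])
E
python3 -c "
from h import *
go((.60,.12,.24),84)"
python3 -m crank '[{"tx":-0.308,"ty":0.491,"tz":-0.01,"yaw":-19.5},{"tx":-0.308,"ty":0.491,"tz":-0.01,"yaw":-19.5},{"tx":-0.308,"ty":0.491,"tz":-0.01,"yaw":-19.5},{"tx":-0.308,"ty":0.491,"tz":-0.01,"yaw":-19.5},{"tx":-0.308,"ty":0.491,"tz":-0.01,"yaw":-19.5},{"tx":-0.308,"ty":0.491,"tz":-0.01,"yaw":-19.5},{"tx":-0.308,"ty":0.491,"tz":-0.01,"yaw":-19.5},{"tx":-0.308,"ty":0.491,"tz":-0.01,"yaw":-19.5},{"tx":-0.308,"ty":0.491,"tz":-0.01,"yaw":-19.5},{"tx":-0.308,"ty":0.491,"tz":-0.01,"yaw":-19.5},{"tx":-0.308,"ty":0.491,"tz":-0.01,"yaw":-19.5},{"tx":-0.308,"ty":0.491,"tz":-0.01,"yaw":-19.5}]' 40
python3 -c "
from h import *
go((.483,-.368,.12),84)"
```

```text
tx ty tz [-0.308  0.49  -0.009] yaw -19.48 | pos [0.2902 0.6088 0.2304] head 64.52 tilt [-0.001 -0.002 -1.   ] F [-1.   0.5 -0.2] w 0.0854 t 0.1
tx ty tz [-0.7987  0.5943  0.1118] yaw -19.48 | pos [0.2902 0.6088 0.2304] head 64.52 tilt [-0.001 -0.002 -1.   ] F [-1.   0.5 -0.2] w 0.0854 t 0.1$[0]: bad value
```

```bash
python3 -m crank '[{"gripper":0,"tx":-0.308,"ty":0.491,"tz":-0.01,"yaw":-19.5},{"gripper":0,"tx":-0.308,"ty":0.491,"tz":-0.01,"yaw":-19.5},{"gripper":0,"tx":-0.308,"ty":0.491,"tz":-0.01,"yaw":-19.5},{"gripper":0,"tx":-0.308,"ty":0.491,"tz":-0.01,"yaw":-19.5},{"gripper":0,"tx":-0.308,"ty":0.491,"tz":-0.01,"yaw":-19.5},{"gripper":0,"tx":-0.308,"ty":0.491,"tz":-0.01,"yaw":-19.5},{"gripper":0,"tx":-0.308,"ty":0.491,"tz":-0.01,"yaw":-19.5},{"gripper":0,"tx":-0.308,"ty":0.491,"tz":-0.01,"yaw":-19.5},{"gripper":0,"tx":-0.308,"ty":0.491,"tz":-0.01,"yaw":-19.5},{"gripper":0,"tx":-0.308,"ty":0.491,"tz":-0.01,"yaw":-19.5},{"gripper":0,"tx":-0.308,"ty":0.491,"tz":-0.01,"yaw":-19.5},{"gripper":0,"tx":-0.308,"ty":0.491,"tz":-0.01,"yaw":-19.5}]' 40
python3 -c "
from h import *
go((.483,-.368,.12),84)"
```

```text
time_s: 1.3
tool_pos: [0.6027, 0.115, 0.2412]
eef_rot: [0.745, 0.667, -0.001, 0.001]
contact_force: [-0.2, -0.3, -0.7]
gripper_width: 0.0857
tx ty tz [-0.493  -0.0664  0.122 ] yaw -0.26 | pos [0.6027 0.115  0.2412] head 83.74 tilt [ 0.    -0.002 -1.   ] F [-0.2 -0.3 -0.7] w 0.0857 t 1.3
```

```bash
python3 -m crank '[{"gripper":0,"tx":-0.05,"ty":-0.007,"tz":0,"yaw":0},{"gripper":0,"tx":-0.1,"ty":-0.013,"tz":0,"yaw":0},{"gripper":0,"tx":-0.15,"ty":-0.02,"tz":0,"yaw":0},{"gripper":0,"tx":-0.2,"ty":-0.027,"tz":0,"yaw":0},{"gripper":0,"tx":-0.25,"ty":-0.033,"tz":0,"yaw":0},{"gripper":0,"tx":-0.3,"ty":-0.04,"tz":0,"yaw":0},{"gripper":0,"tx":-0.35,"ty":-0.047,"tz":0.02,"yaw":0},{"gripper":0,"tx":-0.4,"ty":-0.053,"tz":0.04,"yaw":0},{"gripper":0,"tx":-0.44,"ty":-0.06,"tz":0.06,"yaw":0},{"gripper":0,"tx":-0.475,"ty":-0.064,"tz":0.09,"yaw":0},{"gripper":0,"tx":-0.493,"ty":-0.066,"tz":0.122,"yaw":0},{"gripper":0,"tx":-0.493,"ty":-0.066,"tz":0.122,"yaw":0}]'
python3 - <<'E'
from h import *
s=snap('top');d=snap('side'); go((.483,-.368,.037),84)
st=r.get_state(); R=Ro.from_quat(st['eef_rot']).as_matrix(); p=np.array(st['tool_pos'])
def mk(S,u0,v0,w,h,k=5):
    im=cv2.resize(np.ascontiguousarray(S['color'][v0:v0+h,u0:u0+w,::-1]),None,fx=k,fy=k,interpolation=cv2.INTER_CUBIC)
    for q,c in((p,(0,255,0)),(p+R[:,0]*.0425-[0,0,-.013],(0,255,255)),(p-R[:,0]*.0425+[0,0,.013],(255,255,0))):
        u,v=proj(S,q);cv2.drawMarker(im,(int((u-u0+.5)*k),int((v-v0+.5)*k)),c,cv2.MARKER_CROSS,12,1)
    return im
cv2.imwrite('pics/b.png',np.hstack([mk(s,355,175,75,85),mk(d,300,140,80,85)]))
E
```

```text
time_s: 2.5
tool_pos: [0.4792, -0.3653, 0.1147]
eef_rot: [0.745, 0.667, -0.002, -0.004]
contact_force: [-0.1, 1.0, -0.8]
gripper_width: 0.0852
tx ty tz [-0.0051  0.0001  0.0815] yaw -0.03 | pos [ 0.4835 -0.363   0.1186] head 83.97 tilt [-0.002  0.001 -1.   ] F [ 1.2 -0.4  0.6] w 0.0853 t 2.6
```

View pics/b.png

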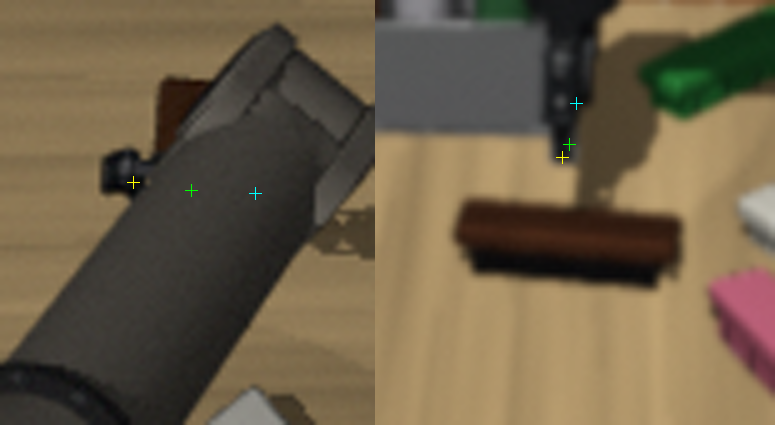

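Top: the visible finger covers (103–145, 172), near its predicted mark at (133,183). Side: the fingertip is at (563,160) against a predicted (562,157). The cameras therefore agree with the arm to a few mm and the brush lies well within the jaw margin. Going down to grasp.

```bash
python3 -m crank '[{"gripper":0,"tx":-0.0055,"ty":0,"tz":0.02,"yaw":0},{"gripper":0,"tx":-0.0055,"ty":0,"tz":0.045,"yaw":0},{"gripper":0,"tx":-0.0055,"ty":0,"tz":0.07,"yaw":0},{"gripper":0,"tx":-0.0055,"ty":0,"tz":0.09,"yaw":0},{"gripper":0,"tx":-0.0055,"ty":0,"tz":0.1045,"yaw":0},{"gripper":0,"tx":-0.0055,"ty":0,"tz":0.1045,"yaw":0},{"gripper":255,"tx":-0.0055,"ty":0,"tz":0.1045,"yaw":0},{"gripper":255,"tx":-0.0055,"ty":0,"tz":0.1045,"yaw":0},{"gripper":255,"tx":-0.0055,"ty":0,"tz":0.1045,"yaw":0},{"gripper":255,"tx":-0.0055,"ty":0,"tz":0.1045,"yaw":0},{"gripper":255,"tx":-0.0055,"ty":0,"tz":0.1045,"yaw":0},{"gripper":255,"tx":-0.0055,"ty":0,"tz":0.1045,"yaw":0}]' 40
python3 -c "
from h import *
go((.483,-.3685,.014),84)"
```

```text
time_s: 3.8
tool_pos: [0.4845, -0.3695, 0.0164]
eef_rot: [0.743, 0.669, 0.0, 0.001]
contact_force: [-0.7, 1.2, 6.2]
gripper_width: 0.0514
tx ty tz [ 0.0009 -0.0016  0.0024] yaw 0.01 | pos [ 0.4845 -0.3695  0.0164] head 84.01 tilt [ 0.002 -0.001 -1.   ] F [-0.7  1.2  6.2] w 0.0514 t 3.8
```

```bash
python3 -m crank '[{"gripper":255,"tx":0,"ty":0,"tz":-0.03,"yaw":0},{"gripper":255,"tx":0,"ty":0,"tz":-0.07,"yaw":0},{"gripper":255,"tx":0.02,"ty":0.004,"tz":-0.11,"yaw":0},{"gripper":255,"tx":0.06,"ty":0.01,"tz":-0.124,"yaw":-4},{"gripper":255,"tx":0.1,"ty":0.017,"tz":-0.124,"yaw":-8},{"gripper":255,"tx":0.14,"ty":0.025,"tz":-0.124,"yaw":-12},{"gripper":255,"tx":0.18,"ty":0.032,"tz":-0.124,"yaw":-16},{"gripper":255,"tx":0.22,"ty":0.039,"tz":-0.124,"yaw":-20.4},{"gripper":255,"tx":0.26,"ty":0.046,"tz":-0.124,"yaw":-20.4},{"gripper":255,"tx":0.3,"ty":0.053,"tz":-0.124,"yaw":-20.4},{"gripper":255,"tx":0.318,"ty":0.056,"tz":-0.124,"yaw":-20.4},{"gripper":255,"tx":0.318,"ty":0.056,"tz":-0.124,"yaw":-20.4}]' 40
python3 -m crank '[{"gripper":255,"tx":0,"ty":0,"tz":0.02,"yaw":0},{"gripper":255,"tx":0,"ty":0,"tz":0.04,"yaw":0},{"gripper":255,"tx":0,"ty":0,"tz":0.05,"yaw":0},{"gripper":255,"tx":0,"ty":0,"tz":0.05,"yaw":0}]' 40
python3 - <<'E'
from h import *
s=snap('top');d=snap('side'); go((.5733,-.0591,.029),104.4)
def mk(S,u0,v0,w,h,k=5):
    return cv2.resize(np.ascontiguousarray(S['color'][v0:v0+h,u0:u0+w,::-1]),None,fx=k,fy=k,interpolation=cv2.INTER_CUBIC)
cv2.imwrite('pics/e.png',np.hstack([mk(s,255,130,75,110),mk(d,270,170,85,110)]))
E
```

```text
time_s: 5.0
tool_pos: [0.5732, -0.0541, 0.1391]
eef_rot: [0.61, 0.792, 0.001, -0.0]
contact_force: [-0.7, -0.5, -1.6]
gripper_width: 0.0513
time_s: 5.4
tool_pos: [0.571, -0.0596, 0.0876]
eef_rot: [0.613, 0.79, -0.001, -0.001]
contact_force: [0.3, -0.3, -0.5]
gripper_width: 0.0513
tx ty tz [-0.0001  0.0008  0.0603] yaw -0.04 | pos [ 0.5725 -0.0592  0.0893] head 104.36 tilt [ 0. -0. -1.] F [ 0.   0.  -0.9] w 0.0517 t 5.5
```

View pics/e.png

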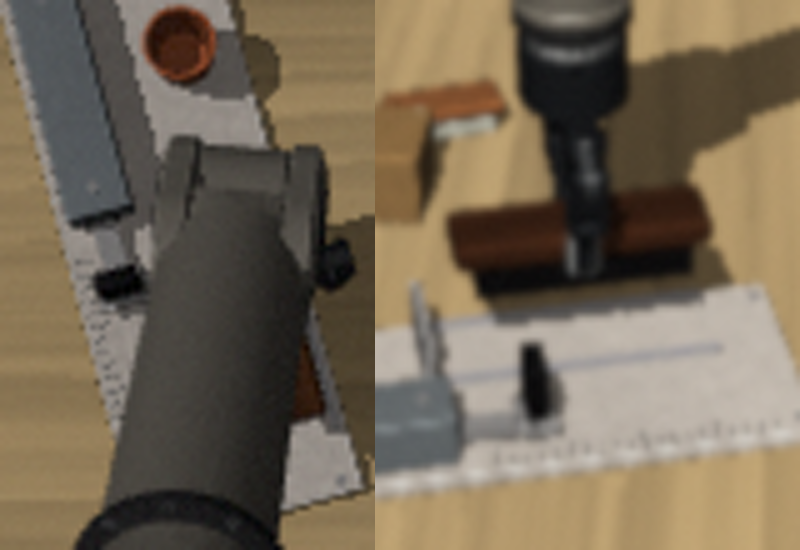

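Top: the brush's near right corner shows at crop (325,417), and the rail is just to the right of it. Side: the brush hangs level and parallel to the channel, from (450,235) to (710,215), above the far rail. I'll check the lateral offset in board coordinates within each view.

Run:
```python
from h import *
a=np.radians(14.4); ex=np.array([np.cos(a),np.sin(a)]); ey=np.array([-ex[1],ex[0]])
t=dict(np.load('/tmp/top.npz'));d=dict(np.load('/tmp/side.npz'))
# stop point per camera from depth-plate centre and board outlines
st={'top':np.array([.6788,-.0323])-.004*ex,'side':np.array([.6786,-.0274])-.004*ex}
b=lambda P,n:np.round(1000*np.array([(P[:2]-st[n])@ex,(P[:2]-st[n])@ey-.045]),1)
print('corner top',b(pt(t,255+325.5/5-.5,130+417.5/5-.5,.1203),'top'),'expect about (-195,-71)')
tcp=np.array(r.get_state()['tool_pos']); print('tcp in board by top',b(tcp,'top'),'side',b(tcp,'side'))
for n,s in(('top',t),('side',d)):
    C=cloud(s); m=(np.hypot(C[...,0]-tcp[0],C[...,1]-tcp[1])<.13)&(abs(C[...,2]-.107)<.014)
    hsv=cv2.cvtColor(s['color'],cv2.COLOR_RGB2HSV); m&=(hsv[...,1]>90)&(hsv[...,2]<110)
    Q=np.array([b(p,n) for p in C[m]]);print(n,len(Q),'x',np.percentile(Q[:,0],[1,99]),'y',np.percentile(Q[:,1],[2,50,98]))
# rails in each view: pixels just above board
def rail(n,s):
    C=cloud(s); 
    for v,u in ((0,0),): pass
print('rail end px: side near rail end',b(pt(d,270+(720+.5-375)/5-.5,170+348.5/5-.5,.018),'side'),'expect(-200,-13)')
c1=lambda u,v,z:pt(t,240+(u+.5)/4-.5,110+(v+.5)/4-.5,z)
print('top rail left end',b(c1(266,441,.018),'top'),'left start',b(c1(213,236,.018),'top'),'right end',b(c1(333,420,.018),'top'),'expect y -13,-13,-77')
```

```text
corner top [-201.1  -69. ] expect about (-195,-71)
tcp in board by top [-105.6  -44.6] side [-106.7  -49.4]
top 42 x [-197.331 -146.794] y [-70.372 -65.45  -50.838]
side 488 x [-192.9    -19.087] y [-68.8   -31.45  -18.974]
rail end px: side near rail end [-200.1   -9.3] expect(-200,-13)
top rail left end [-202.5  -16.5] left start [ -2.7 -18.9] right end [-200.2  -81.5] expect y -13,-13,-77
```

```bash
python3 -m crank '[{"gripper":255,"tx":0,"ty":0,"tz":0.02,"yaw":0},{"gripper":255,"tx":0,"ty":0,"tz":0.04,"yaw":0},{"gripper":255,"tx":0,"ty":0,"tz":0.05,"yaw":0},{"gripper":255,"tx":0,"ty":0,"tz":0.056,"yaw":0},{"gripper":255,"tx":0,"ty":0,"tz":0.059,"yaw":0},{"gripper":255,"tx":0,"ty":0,"tz":0.059,"yaw":0}]' 40
python3 - <<'E'
from h import *
s=snap('top');d=snap('side'); go((.5733,-.0591,.029),104.4)
def mk(S,u0,v0,w,h,k=5):
    return cv2.resize(np.ascontiguousarray(S['color'][v0:v0+h,u0:u0+w,::-1]),None,fx=k,fy=k,interpolation=cv2.INTER_CUBIC)
cv2.imwrite('pics/f.png',np.hstack([mk(s,255,130,75,110),mk(d,270,170,85,110)]))
E
```

```text
time_s: 6.1
tool_pos: [0.5727, -0.0586, 0.0301]
eef_rot: [0.613, 0.79, 0.0, 0.0]
contact_force: [0.7, -0.4, -1.1]
gripper_width: 0.0516
tx ty tz [-0.0007  0.0002  0.0015] yaw 0.01 | pos [ 0.5729 -0.0585  0.0305] head 104.41 tilt [ 0.001  0.    -1.   ] F [ 0.4 -0.4 -1.4] w 0.0516 t 6.2
```

View pics/f.png

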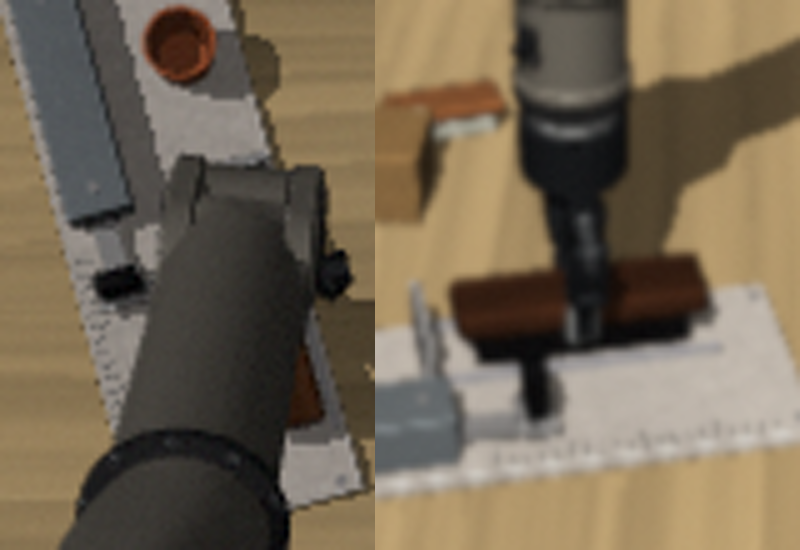

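Side: the bristles are above the near rail line, which runs from (455,380) to (720,348), with the back parallel to it. Top: the brush corner is at about (322,415), some 14 crop px inside the right rail. The two views put the lateral error at opposite signs of about 5 mm, so I'll find the centre by touch. The bristle block is 44 wide in a channel of 60.

```bash
f(){ python3 -c "
from h import *
go((0,0,0),104.4)"|sed 's/.*| //'; }
python3 -m crank '[{"gripper":255,"tx":0.002,"ty":0,"tz":0,"yaw":0},{"gripper":255,"tx":0.004,"ty":0,"tz":0,"yaw":0},{"gripper":255,"tx":0.004,"ty":0,"tz":0,"yaw":0}]' >/dev/null; f
python3 -m crank '[{"gripper":255,"tx":0.002,"ty":0,"tz":0,"yaw":0},{"gripper":255,"tx":0.002,"ty":0,"tz":0,"yaw":0}]' >/dev/null; f
python3 -m crank '[{"gripper":255,"tx":0.002,"ty":0,"tz":0,"yaw":0},{"gripper":255,"tx":0.002,"ty":0,"tz":0,"yaw":0}]' >/dev/null; f
```

```text
pos [ 0.5714 -0.054   0.03  ] head 104.45 tilt [ 0.  0. -1.] F [ 0.   0.2 -1.2] w 0.0514 t 6.5
pos [ 0.5708 -0.0522  0.0298] head 104.44 tilt [-0.  0. -1.] F [ 0.1  0.4 -1.2] w 0.0513 t 6.7
pos [ 0.5704 -0.0507  0.0298] head 104.42 tilt [ 0. -0. -1.] F [-0.9 -0.8 -0.3] w 0.0516 t 6.9
```

```bash
f(){ python3 -c "
from h import *
go((0,0,0),104.4)"|sed 's/.*| //'; }
python3 -m crank '[{"gripper":255,"tx":0.002,"ty":0,"tz":0,"yaw":0},{"gripper":255,"tx":0.002,"ty":0,"tz":0,"yaw":0}]' >/dev/null; f
python3 -m crank '[{"gripper":255,"tx":0.002,"ty":0,"tz":0,"yaw":0},{"gripper":255,"tx":0.002,"ty":0,"tz":0,"yaw":0}]' >/dev/null; f
```

```text
pos [ 0.5703 -0.0506  0.03  ] head 104.4 tilt [ 0.001 -0.002 -1.   ] F [ 1.1 -4.7 -2. ] w 0.0515 t 7.1
pos [ 0.5703 -0.0505  0.0301] head 104.36 tilt [ 0.002 -0.004 -1.   ] F [ 2.8 -8.4 -3.3] w 0.0515 t 7.3
```

The bristles touch the left rail at +8.2 mm, so the starting position was on the channel's centre line. I'll go back there and slide it to the stop.

```bash
f(){ python3 -c "
from h import *
go((0,0,0),104.4)"|sed 's/.*| //'; }
python3 -m crank '[{"gripper":255,"tx":-0.006,"ty":0,"tz":0,"yaw":0},{"gripper":255,"tx":-0.012,"ty":0.004,"tz":0,"yaw":0},{"gripper":255,"tx":-0.012,"ty":0.008,"tz":0.001,"yaw":0},{"gripper":255,"tx":-0.012,"ty":0.010,"tz":0.001,"yaw":0},{"gripper":255,"tx":-0.012,"ty":0.010,"tz":0.001,"yaw":0}]' >/dev/null; f
python3 -m crank '[{"gripper":255,"tx":0,"ty":0.002,"tz":0,"yaw":0},{"gripper":255,"tx":0,"ty":0.002,"tz":0,"yaw":0}]' >/dev/null; f
python3 -m crank '[{"gripper":255,"tx":0,"ty":0.002,"tz":0,"yaw":0},{"gripper":255,"tx":0,"ty":0.002,"tz":0,"yaw":0}]' >/dev/null; f
python3 -m crank '[{"gripper":255,"tx":0,"ty":0.002,"tz":0,"yaw":0},{"gripper":255,"tx":0,"ty":0.002,"tz":0,"yaw":0}]' >/dev/null; f
```

```text
pos [ 0.5824 -0.0551  0.0287] head 104.46 tilt [ 0.     0.001 -1.   ] F [-0.3 -0.1 -0.8] w 0.0513 t 7.8
pos [ 0.5841 -0.055   0.0288] head 104.44 tilt [ 0.  0. -1.] F [ 0.6 -0.  -1.1] w 0.0517 t 8.0
pos [ 0.5862 -0.0548  0.0289] head 104.43 tilt [ 0.  0. -1.] F [ 0.1 -0.2 -0.5] w 0.0516 t 8.2
pos [ 0.5882 -0.0543  0.0289] head 104.42 tilt [ 0.  0. -1.] F [-1.1  0.4 -0.4] w 0.0514 t 8.4
```

```bash
f(){ python3 -c "
from h import *
go((0,0,0),104.4)"|sed 's/.*| //'; }
for i in 1; do
python3 -m crank '[{"gripper":255,"tx":0,"ty":0.002,"tz":0.0005,"yaw":0},{"gripper":255,"tx":0,"ty":0.002,"tz":0.0005,"yaw":0}]' >/dev/null; f
python3 -m crank '[{"gripper":255,"tx":0,"ty":0.002,"tz":0,"yaw":0},{"gripper":255,"tx":0,"ty":0.002,"tz":0,"yaw":0}]' >/dev/null; f
done
```

```text
pos [ 0.5893 -0.0542  0.0284] head 104.4 tilt [-0.001 -0.    -1.   ] F [-2.6  0.7  3.2] w 0.0514 t 8.6
pos [ 0.5893 -0.0542  0.0284] head 104.39 tilt [-0.005 -0.    -1.   ] F [-10.2  -0.9  10.6] w 0.0515 t 8.8
```

The brush touches the stop: Fx is −10 N and motion has stopped. I'll relax the push, open, rise straight up and look.

```bash
python3 -m crank '[{"gripper":255,"tx":0,"ty":-0.001,"tz":-0.0005,"yaw":0},{"gripper":255,"tx":0,"ty":-0.0015,"tz":-0.0005,"yaw":0},{"gripper":50,"tx":0,"ty":-0.0015,"tz":-0.0005,"yaw":0},{"gripper":50,"tx":0,"ty":-0.0015,"tz":-0.0005,"yaw":0},{"gripper":50,"tx":0,"ty":-0.0015,"tz":-0.0005,"yaw":0},{"gripper":50,"tx":0,"ty":-0.0015,"tz":-0.0005,"yaw":0},{"gripper":50,"tx":0,"ty":-0.0015,"tz":-0.015,"yaw":0},{"gripper":50,"tx":0,"ty":-0.0015,"tz":-0.05,"yaw":0},{"gripper":50,"tx":0,"ty":-0.0015,"tz":-0.09,"yaw":0},{"gripper":50,"tx":0,"ty":-0.0015,"tz":-0.12,"yaw":0},{"gripper":50,"tx":0,"ty":-0.0015,"tz":-0.12,"yaw":0}]'
python3 - <<'E'
from h import *
go((0,0,0),104.4)
s=snap('top');d=snap('side')
def mk(S,u0,v0,w,h,k=5):
    return cv2.resize(np.ascontiguousarray(S['color'][v0:v0+h,u0:u0+w,::-1]),None,fx=k,fy=k,interpolation=cv2.INTER_CUBIC)
cv2.imwrite('pics/g.png',np.hstack([mk(s,255,130,75,110),mk(d,270,170,85,110)]))
E
```

```text
time_s: 9.9
tool_pos: [0.5937, -0.0542, 0.1542]
eef_rot: [0.613, 0.79, 0.003, 0.004]
contact_force: [0.7, 0.4, -1.1]
gripper_width: 0.0687
tx ty tz [ 0.2003 -0.563   0.1485] yaw -0.01 | pos [ 0.5937 -0.0542  0.1542] head 104.39 tilt [ 0.01  0.   -1.  ] F [ 0.7  0.4 -1.1] w 0.0687 t 9.9
```

View pics/g.png

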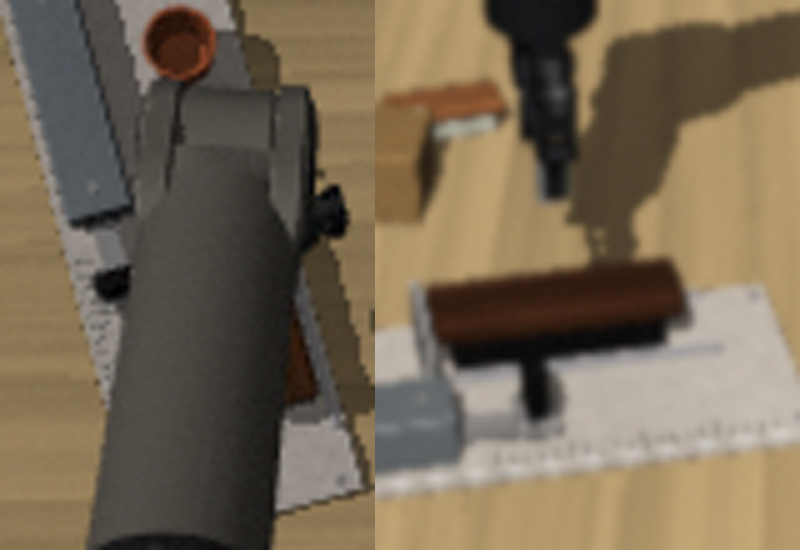

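Side: the brush stands level in the channel with its end at the stop plate (425,290) and its free end at about (685,300). Top: the gripper is clear. Now the slide: turn 90° so that the jaws grip it along x, and hover above the grip.

```bash
python3 -m crank '[{"gripper":120,"tx":0.03,"ty":0.008,"tz":0,"yaw":8.5},{"gripper":120,"tx":0.06,"ty":0.016,"tz":0,"yaw":17},{"gripper":120,"tx":0.09,"ty":0.022,"tz":0,"yaw":25.5},{"gripper":120,"tx":0.0956,"ty":0.0245,"tz":0,"yaw":34},{"gripper":120,"tx":0.0956,"ty":0.0245,"tz":0,"yaw":42.5},{"gripper":120,"tx":0.0956,"ty":0.0245,"tz":0,"yaw":51},{"gripper":120,"tx":0.0956,"ty":0.0245,"tz":0,"yaw":59.5},{"gripper":120,"tx":0.0956,"ty":0.0245,"tz":0,"yaw":68},{"gripper":120,"tx":0.0956,"ty":0.0245,"tz":0,"yaw":76.5},{"gripper":120,"tx":0.0956,"ty":0.0245,"tz":0,"yaw":85},{"gripper":120,"tx":0.0956,"ty":0.0245,"tz":0,"yaw":90},{"gripper":120,"tx":0.0956,"ty":0.0245,"tz":0,"yaw":90}]' 40
python3 -m crank '[{"gripper":120,"tx":0,"ty":0,"tz":0,"yaw":0},{"gripper":120,"tx":0,"ty":0,"tz":0,"yaw":0}]' >/dev/null
python3 -c "
from h import *
go((.5936,.0445,.045),14.4)"
```

```text
time_s: 11.2
tool_pos: [0.5893, 0.0449, 0.1472]
eef_rot: [0.992, 0.125, -0.001, 0.0]
contact_force: [-0.7, 0.3, -0.6]
gripper_width: 0.0455
tx ty tz [0.0036 0.0012 0.1029] yaw 0.12 | pos [0.5899 0.0448 0.1479] head 14.52 tilt [-0.001 -0.    -1.   ] F [-0.4 -0.4  0.5] w 0.0451 t 11.4
```

```bash
python3 -m crank '[{"gripper":120,"tx":0.0036,"ty":0.001,"tz":0.02,"yaw":0},{"gripper":120,"tx":0.0036,"ty":0.001,"tz":0.05,"yaw":0},{"gripper":120,"tx":0.0036,"ty":0.001,"tz":0.075,"yaw":0},{"gripper":120,"tx":0.0036,"ty":0.001,"tz":0.095,"yaw":0},{"gripper":120,"tx":0.0036,"ty":0.001,"tz":0.103,"yaw":0},{"gripper":120,"tx":0.0036,"ty":0.001,"tz":0.103,"yaw":0},{"gripper":255,"tx":0.0036,"ty":0.001,"tz":0.103,"yaw":0},{"gripper":255,"tx":0.0036,"ty":0.001,"tz":0.103,"yaw":0},{"gripper":255,"tx":0.0036,"ty":0.001,"tz":0.103,"yaw":0},{"gripper":255,"tx":0.0036,"ty":0.001,"tz":0.103,"yaw":0},{"gripper":255,"tx":0.0036,"ty":0.001,"tz":0.103,"yaw":0}]' 60
python3 -c "
from h import *
go((.5936,.0445,.045),14.4)"
```

```text
time_s: 12.5
tool_pos: [0.5927, 0.0442, 0.0465]
eef_rot: [0.992, 0.125, -0.001, -0.0]
contact_force: [-6.0, -1.0, 7.6]
gripper_width: 0.0151
tx ty tz [ 0.0009 -0.      0.0015] yaw 0.0 | pos [0.5927 0.0442 0.0465] head 14.4 tilt [-0.002  0.    -1.   ] F [-6.  -1.   7.6] w 0.0151 t 12.5
```

```bash
python3 -m crank '[{"gripper":255,"tx":-0.005,"ty":0,"tz":-0.001,"yaw":0},{"gripper":255,"tx":-0.015,"ty":0,"tz":-0.001,"yaw":0},{"gripper":255,"tx":-0.028,"ty":0,"tz":-0.001,"yaw":0},{"gripper":255,"tx":-0.042,"ty":0,"tz":-0.001,"yaw":0},{"gripper":255,"tx":-0.056,"ty":0,"tz":-0.001,"yaw":0},{"gripper":255,"tx":-0.07,"ty":0,"tz":-0.001,"yaw":0},{"gripper":255,"tx":-0.084,"ty":0,"tz":-0.001,"yaw":0},{"gripper":255,"tx":-0.098,"ty":0,"tz":-0.001,"yaw":0},{"gripper":255,"tx":-0.11,"ty":0,"tz":-0.001,"yaw":0},{"gripper":255,"tx":-0.118,"ty":0,"tz":-0.001,"yaw":0},{"gripper":255,"tx":-0.121,"ty":0,"tz":-0.001,"yaw":0},{"gripper":255,"tx":-0.121,"ty":0,"tz":-0.001,"yaw":0}]' 60
python3 - <<'E'
from h import *
s=snap('top');d=snap('side')
a=np.radians(14.4);e=np.array([np.cos(a),np.sin(a)]);p=np.array(r.get_state()['tool_pos']);print('pulled',(np.array([.5927,.0442])-p[:2])@e)
go((0,0,0),14.4)
def mk(S,u0,v0,w,h,k):
    return cv2.resize(np.ascontiguousarray(S['color'][v0:v0+h,u0:u0+w,::-1]),None,fx=k,fy=k,interpolation=cv2.INTER_CUBIC)
cv2.imwrite('pics/i.png',np.hstack([mk(s,250,135,80,110,5),mk(d,290,195,75,110,5)]))
E
```

```text
time_s: 13.7
tool_pos: [0.4785, 0.0147, 0.0466]
eef_rot: [0.992, 0.126, 0.002, 0.0]
contact_force: [9.1, -0.5, -17.6]
gripper_width: 0.015
pulled 0.11755069926370738
tx ty tz [-0.4677 -0.1051  0.0443] yaw 0.04 | pos [0.4789 0.0148 0.0466] head 14.44 tilt [ 0.005 -0.    -1.   ] F [  9.2  -0.4 -17.4] w 0.0152 t 13.8
```

View pics/i.png

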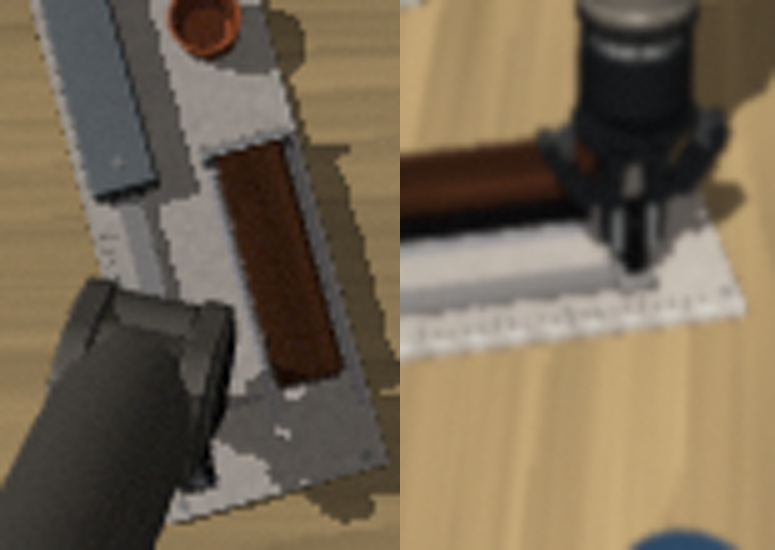

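Top: the brush lies squarely in the channel, against the stop (215–290,155), with its free end at (282,387)–(342,375). The arm hides most of the pointer. The pull so far is 117.6 mm, so I'll do the last 2.4 mm and check.

```bash
python3 -m crank '[{"gripper":255,"tx":-0.0024,"ty":0,"tz":0.0008,"yaw":0},{"gripper":255,"tx":-0.0024,"ty":0,"tz":0.0008,"yaw":0},{"gripper":255,"tx":-0.0024,"ty":0,"tz":0.0008,"yaw":0},{"gripper":255,"tx":-0.0024,"ty":0,"tz":0.0008,"yaw":0}]' 60 >/dev/null
python3 - <<'E'
from h import *
s=snap('top');d=snap('side')
a=np.radians(14.4);e=np.array([np.cos(a),np.sin(a)])
for i in range(4):
    p=np.array(r.get_state()['tool_pos']);print('pulled',(np.array([.5927,.0442])-p[:2])@e,'tcp along',p[:2]@e); cams.snapshot('side')
go((0,0,0),14.4)
C=cloud(s);hsv=cv2.cvtColor(s['color'],cv2.COLOR_RGB2HSV)
m=(np.hypot(C[...,0]-.588,C[...,1]+.057)<.11)&(C[...,2]>.04)&(hsv[...,1]>100)
R=rect(C[m]);print('brush',R,'along end',R[0]/1000@e-.09)
f=lambda u,v,z:pt(s,250+(u+.5)/5-.5,135+(v+.5)/5-.5,z)[:2]@e
print('free end by eye',f(282,387,.059),f(342,375,.059),'stop end',f(217,158,.059),f(287,140,.059))
def mk(S,u0,v0,w,h,k):
    return cv2.resize(np.ascontiguousarray(S['color'][v0:v0+h,u0:u0+w,::-1]),None,fx=k,fy=k,interpolation=cv2.INTER_CUBIC)
cv2.imwrite('pics/j.png',np.hstack([mk(s,280,190,50,55,8),mk(d,320,205,50,55,8)]))
E
```

```text
pulled 0.11864254620998364 tcp along 0.4664287864036426
pulled 0.11865396844142824 tcp along 0.466417364172198
pulled 0.1186356711754424 tcp along 0.4664356614381838
pulled 0.11862541598523745 tcp along 0.4664459166283888
tx ty tz [-0.4666 -0.1052  0.0433] yaw 0.05 | pos [0.4778 0.0145 0.0466] head 14.45 tilt [ 0.007  0.    -1.   ] F [ 8.3  0.  -9.2] w 0.0153 t 14.5
brush (array([582.8, -56.2]), array([191.5,  65. ]), np.float32(8.461393)) along end 0.46051389464710135
free end by eye 0.4669623994519449 0.46385508314439233 stop end 0.6430039208813769 0.6423615187852462
```

View pics/j.png

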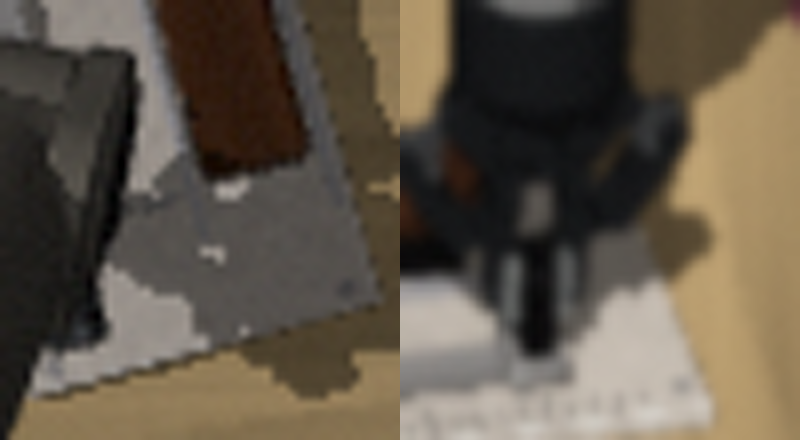

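Close-up: the free end is at (205–305,180–160) and the pointer is still under the gripper in both views. By eye the free end is at 0.4654 along the board axis, against 0.4651 from the slide's rest stop plus 120 mm. TCP is at 0.4664, so it needs about 1.3 mm more.

```bash
python3 -m crank '[{"gripper":255,"tx":-0.002,"ty":0,"tz":0.0008,"yaw":0},{"gripper":255,"tx":-0.002,"ty":0,"tz":0.0008,"yaw":0},{"gripper":255,"tx":-0.002,"ty":0,"tz":0.0008,"yaw":0},{"gripper":255,"tx":-0.002,"ty":0,"tz":0.0008,"yaw":0},{"gripper":255,"tx":-0.002,"ty":0,"tz":0.0008,"yaw":0},{"gripper":255,"tx":-0.002,"ty":0,"tz":0.0008,"yaw":0}]' 60 >/dev/null
python3 - <<'E'
from h import *
a=np.radians(14.4);e=np.array([np.cos(a),np.sin(a)])
p=np.array(r.get_state()['tool_pos']);print('pulled',(np.array([.5927,.0442])-p[:2])@e)
go((0,0,0),14.4)
# slide as seen: grip/foot depth in the side view, before (grip at rest) vs now: steel foot columns
d=snap('side');f=lambda q:proj(d,[*q,.025]);print('expected foot px',f(p[:2]))
c=np.array([p[0]-.0,p[1]]);ey=np.array([-e[1],e[0]])
print('pointer tip px top',proj(dict(np.load('/tmp/top.npz')),[*(p[:2]-.057*ey),.0245]))
E
```

```text
pulled 0.11948963607462916
tx ty tz [-0.4659 -0.1052  0.0423] yaw 0.05 | pos [0.477  0.0143 0.0465] head 14.45 tilt [ 0.009  0.001 -1.   ] F [ 8.9  1.4 -3. ] w 0.0153 t 15.1
expected foot px [336.7 248. ]
pointer tip px top [301.9 214.5]
```

```bash
python3 -c "
from h import *
print(r.hand_in()); go((0,0,0),14.4)"
```

```text
the job is handed in; nothing more can be done
None
the job is handed in; nothing more can be done
```

I laid the brush bristles down in the channel with one end against the steel stop and let go of it. I then pulled the slide out by its grip and handed the job in at about 15 s, with the gripper still holding it.

**What the last checks showed**
- **Brush:** it stopped moving at the stop with about 10 N of push, which I then relaxed. I centred it by touching the left rail only. In the later top view it lies squarely in the channel with no visible gap at the stop.
- **Slide:** the measured pull was 119.5 mm, about 119.7 mm after allowing for a slight tool tilt. The nominal pull for a 180 mm brush is 120 mm. The 9 N along the board matches the spring.
- **Pointer:** it should be within about 0.5 mm of the free end, going by the slide's rest position. The free end read by eye in the picture agrees to about 1 mm.

**What disagreed or could not be checked**
- **Pointer tip:** the gripper hides it in both camera views, so its position comes from the arm's own reading and not from a picture.
- **Camera views:** side and top differed by 5 to 12 mm in y. That is why I found the channel centre by touch.
- **Depth outline:** an automatic outline of the placed brush came out smeared, at 191 x 65 mm turned to 8°, because of the surroundings. I disregarded it.

I moved nothing else on purpose, and the pictures showed nothing disturbed near the board.

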